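# Lay out the coil cans and hold the tuner's hatch open

## Robot

A 6-joint arm with a two-finger parallel gripper is mounted at the origin on the work surface. World frame = base frame: x ahead of the robot, y to its left, z up, the work surface at z = 0. Lengths are in m, angles in rad, forces in N, time in s.
With the tool pointing down it reaches from about 0.35 to 0.975 m from the base axis. Payload 4.9 kg.
Tool frame: the origin (TCP) lies at the very end of the fingers, on their centre line; the grasp point (between the pads) lies manip.grip_point_offset behind it (manip.grip_point_offset is the distance from the TCP to the grasp point, in m); z points along the fingers, y is the direction in which the jaws open and shut (so a half turn about z gives the same grasp; the last joint's range is limited). The gripper opens to 85 mm and grips with 20 to 120 N. Pads are 22 mm wide; open, the fingers measure 114 mm over their backs; the gripper's body (76 mm by 85 mm) begins 54 mm behind the grasp point. The pads swing forward as they close: fully open they stand 13 mm farther back than shut.
Start: joints at [1.112, 0.053, 1.613, -0, 1.476, -0.119], TCP at [0.208, 0.589, 0.231] pointing down, gripper open.
Joint ranges: [-3.01, 3.01], [-1.01, 2.22], [0.06, 2.58], [-1.02, 4.17], [0.09, 2.62], [-3.14, 3.14]. Speed limits (rad/s): [2.57, 2.57, 3.14, 3.14, 3.14, 3.14].

## Interface

Orientations are given as a unit quaternion [w, x, y, z].
In Python, from plant import status, grab_frame, camera_params, ticket, boxes_of, outline_of, manip gives the robot as it stands. The module is installed in compiled form; this text tells all that it offers.
- The arm moves only by the tool play_rows, never from a script. Its argument "deltas" is a list of rows, each a list of 2 entries, a list of its own where there are three numbers: the shift along the world's x, y, z in m, then the turn about the world's z in rad. A call has 1 to 5 rows; each row is the pose to reach, as a shift and turn from the pose commanded when the call began; what a row does not reach only later rows make up. A row lasts 1/8 s, in which the tool goes at most 62.5 mm and 10.7 degrees, less where a joint would pass 70% of its speed; a pose out of reach is approached as far as the arm can. A call with a gripper value outside its range is refused whole. "grip" is the opening, from -1 (shut) to 1 (fully open), set as the call begins (left out, the last holds). The fingers move at their own pace and stop on an object; the grip force is fixed at half the most. Time passes only in rows, so rows that repeat a pose let the fingers close. It gives the time, the measured TCP pose, the force and the opening at its end, in the units of the state.
- status.state(): the state, without advancing time (a new reading comes with each control period).
- grab_frame(name): name is "scene" or "top" or "wrist"; returns (picture, depth): 480x640x3 uint8, blue, green, red; 480x640 float32, m along the optical axis (not along the pixel's ray), 0 where there is no reading.
- camera_params(name): a dict with "mtx" (3x3 intrinsics, pixels), "world_from_camera" (4x4, takes a point from camera to world coordinates). Camera axes: x right, y up, looking along -z (the intrinsics and any distortion apply to the point x, -y, -z); pixel columns grow to the right and rows downward; lengths in m; the calibration is good to about 2 mm. A picture is of the moment at which its call begins: read the wrist's pose just before it. camera_params takes no time and is no camera call; for the wrist camera it gives the pose at the moment of the call.
- ticket.job_done(): hands the job in, once; it reports no verdict.
Trained networks look in the newest picture that a camera, given by its name, has taken for a name from the list of things; names that differ only in an ending like _2 or _b are one class to them, and where a whole thing is asked for, a point or a joint stands for the part that bears it (a point fixed in the world has none). Each returns a list of dicts, best first, with "confidence" (0 to 1); they miss things now and then, are a little off and sometimes report something else, mostly with a low value. They report only what shows in the picture. A call takes as long as a camera call. They do not tell look-alikes from the thing itself.
- boxes_of(camera, name): "box" ([left, top, right, bottom] in pixels, round what is visible of it).
- outline_of(camera, name): "region" (480x640 bool, what is visible of it) and "box" ([left, top, right, bottom] in pixels, round what is visible of it).
The state is a dict: "time": time; "joint_pos": joint angles; "joint_vel": joint speeds; "joint_efforts": joint torques, N m; "tool_pos": TCP position; "tool_rot": TCP orientation; "contact_force": force on the tool from outside, world axes, zero at the start; "ft_torque": the same for the moment, N m; "gripper_width": opening from 0.0 (shut) to 1.0 (fully open).
Only numpy, scipy, OpenCV 4.12 (cv2) and the standard library are available. Lean on these libraries where they do the work, as an engineer would, in place of code of your own. Each camera call takes 0.05 s, during which the arm holds its last target.

## Task

Get the antenna tuner ready for a colleague to fit its coils: stand the two loose coil cans upright in the two empty compartments of the parts tray, one in each, square and centred so that they line up neatly with the four already there, and then lift the tuner's top hatch by its handle and hold it open at 45 degrees (give or take five). The hatch falls shut if let go, so finish while still holding it steady at that angle with the gripper. Leave the other cans, the mug, the morse key and the screwdriver where they are.

Things in the scene. Friction and masses are not known exactly. Their poses are not given: they have to be found in the camera images.
- tuner: Dark metal antenna tuner, fixed to the bench, 220 mm deep (x) x 280 mm wide (y) x 110 mm high; three knobs on its front panel, which faces away from the robot (+x); its plain rear faces the robot, turned by up to 0.3 rad. Top access hatch near the middle of its top. Origin: centre of its underside, on the bench; x towards its front panel, z up.
- hatch (a joint): Hatch angle in rad: 0 shut (as it starts), grows as the front edge lifts, up to 1.5 (stop); 45 degrees is 0.785. Its own weight (about 0.3 kg) and a closing spring shut it whenever it is let go; holding it at 45 degrees by the handle takes about 3 to 4 N.
- hatch_hinge (a point): Middle of the hatch's hinge line, which runs along the tuner's y axis by the hatch's edge nearest the robot, 110 mm above the bench and 80 mm behind the tuner's centre. Axes turn with the hatch: x from the hinge along the hatch to its free edge, y along the hinge, z out of the hatch's outer face. The hatch is a grey sheet 157 mm (x) x 192 mm (y), 3 mm thick.
- hatch_handle (a point): Middle of the hatch's steel handle: a round bar 10 mm thick and 100 mm long, parallel to the hinge, on two legs at its ends, the space under it open. Bar axis 130 mm from the hinge (x) and 40 mm above the hatch's underside, 37 mm clear of its outer face (z). Axes as hatch_hinge.
- tray: Low grey plastic parts tray, fixed to the bench, 115 mm (x) x 213 mm (y), rim 14 mm high, floor 4 mm above the bench, split by 3 mm ribs (tops 14 mm above the bench) into 2 rows of 3 compartments, each 53 mm (x) x 67 mm (y), pitch 56 mm (x) and 70 mm (y). Four hold a coil can, two are empty. Origin: centre of its underside; x across the two rows, y along the rows; turned by up to 0.25 rad.
- gap1: Middle of the floor (4 mm above the bench) of one empty compartment of the tray; nothing to see there but the bare floor. Axes as the tray's.
- gap2: Middle of the floor of the other empty compartment, as gap1.
- stray1: A loose coil can standing on the bench between tray and tuner: 30 x 30 mm square black base, 8 mm high, under a 28 x 28 mm square aluminium can with a small dark dot on its flat top, 45 mm high in all, about 60 g. Origin: centre of its underside; z up, x and y square to its sides.
- stray2: The other loose coil can standing on the bench, same shape: 30 x 30 mm square black base, 8 mm high, under a 28 x 28 mm square aluminium can with a small dark dot on its flat top, 45 mm high in all, about 60 g. Origin: centre of its underside; z up, x and y square to its sides.
- laid1: A coil can of the same shape already standing in the middle of a tray compartment (its neighbours in a row are 70 mm apart); leave it where it is. Origin: centre of its underside.
- laid2: A coil can of the same shape already standing in the middle of a tray compartment (its neighbours in a row are 70 mm apart); leave it where it is. Origin: centre of its underside.
- laid3: A coil can of the same shape already standing in the middle of a tray compartment (its neighbours in a row are 70 mm apart); leave it where it is. Origin: centre of its underside.
- laid4: A coil can of the same shape already standing in the middle of a tray compartment (its neighbours in a row are 70 mm apart); leave it where it is. Origin: centre of its underside.
- mug: White china mug, 76 mm wide, 90 mm high, on the bench beyond the tuner; bystander. Origin: centre of its underside.
- morse_key: Morse key: 70 x 120 mm wooden base with brass arm and black knob, 56 mm high, on the bench; bystander. Origin: centre of its underside.
- screwdriver: Screwdriver, 180 mm long, lying on the bench beyond the tray; bystander. Origin: middle of its underside; x from handle to tip.
Things that resemble listed ones, but are neither listed nor needed, are in the scene too. What is shaped like the laid4 but red is not meant.

How it is judged:
On the way, in this order (a step that is already met when the one before it is completed fails the run):
1. both loose cans stand centred and square in the two empty compartments, one in each, let go and at rest ((((horizontal distance between stray1 and gap1 below 0.009 m and height (world z) of stray1 below 0.008 m and angle between stray1's own z axis and vertical below 0.1 rad and (angle between the x axis of stray1 and the x axis of tray, either way round below 0.2 rad or angle between the x axis of stray1 and the y axis of tray, either way round below 0.2 rad)) and (horizontal distance between stray2 and gap2 below 0.009 m and height (world z) of stray2 below 0.008 m and angle between stray2's own z axis and vertical below 0.1 rad and (angle between the x axis of stray2 and the x axis of tray, either way round below 0.2 rad or angle between the x axis of stray2 and the y axis of tray, either way round below 0.2 rad))) or ((horizontal distance between stray1 and gap2 below 0.009 m and height (world z) of stray1 below 0.008 m and angle between stray1's own z axis and vertical below 0.1 rad and (angle between the x axis of stray1 and the x axis of tray, either way round below 0.2 rad or angle between the x axis of stray1 and the y axis of tray, either way round below 0.2 rad)) and (horizontal distance between stray2 and gap1 below 0.009 m and height (world z) of stray2 below 0.008 m and angle between stray2's own z axis and vertical below 0.1 rad and (angle between the x axis of stray2 and the x axis of tray, either way round below 0.2 rad or angle between the x axis of stray2 and the y axis of tray, either way round below 0.2 rad)))) and linear speed of each of stray1, stray2 below 0.03 m/s and contact force between the fingers and stray1 below 0.05 N and contact force between the fingers and stray2 below 0.05 N), for 0.2 s.
2. then the hatch is held open by the fingers, steady at 45 degrees (value of joint hatch between 0.685 and 0.885 rad and velocity of joint hatch between -0.1 and 0.1 rad/s and contact force between the fingers and hatch above 0.5 N), for 0.5 s.
At the end, for the whole second after the job is handed in: Fingers hold the hatch steady at 0.685 to 0.885 rad (<0.1 rad/s, >0.5 N) for the last second; loose cans upright on the floors of the two gaps, one each, within 9 mm of the middle, square to the tray within 0.2 rad; laid cans moved <12 mm and tilted <0.15 rad, bystanders moved <30 mm (all of step 2 and (((horizontal distance between stray1 and gap1 below 0.009 m and height (world z) of stray1 below 0.008 m and angle between stray1's own z axis and vertical below 0.1 rad and (angle between the x axis of stray1 and the x axis of tray, either way round below 0.2 rad or angle between the x axis of stray1 and the y axis of tray, either way round below 0.2 rad)) and (horizontal distance between stray2 and gap2 below 0.009 m and height (world z) of stray2 below 0.008 m and angle between stray2's own z axis and vertical below 0.1 rad and (angle between the x axis of stray2 and the x axis of tray, either way round below 0.2 rad or angle between the x axis of stray2 and the y axis of tray, either way round below 0.2 rad))) or ((horizontal distance between stray1 and gap2 below 0.009 m and height (world z) of stray1 below 0.008 m and angle between stray1's own z axis and vertical below 0.1 rad and (angle between the x axis of stray1 and the x axis of tray, either way round below 0.2 rad or angle between the x axis of stray1 and the y axis of tray, either way round below 0.2 rad)) and (horizontal distance between stray2 and gap1 below 0.009 m and height (world z) of stray2 below 0.008 m and angle between stray2's own z axis and vertical below 0.1 rad and (angle between the x axis of stray2 and the x axis of tray, either way round below 0.2 rad or angle between the x axis of stray2 and the y axis of tray, either way round below 0.2 rad)))) and linear speed of each of stray1, stray2 below 0.03 m/s and distance of each of laid1, laid2, laid3, laid4 from where it was at the start of the episode below 0.012 m and angle between each of laid1, laid2, laid3, laid4's own z axis and vertical below 0.15 rad and distance of each of mug, morse_key, screwdriver from where it was at the start of the episode below 0.03 m); the arm keeps its last pose, push and grip.
It fails at once if a can already laid is pushed away or knocked over (distance of any of laid1, laid2, laid3, laid4 from where it was at the start of the episode above 0.02 m).
It fails at once if the mug, morse key or screwdriver is disturbed (distance of any of mug, morse_key, screwdriver from where it was at the start of the episode above 0.03 m).
It also fails if it takes over 66 s, if anything falls off the work surface, if the arm or the gripper's body presses on something with over 40 N, if the wrist force passes 120 N, or if a joint passes its speed limit or range.

## Working session

There is one attempt and no reset: what is moved stays moved. The work goes in short steps, Python scripts to look and compute and a tool call to move; the robot and the scene stay as the last step left them, time stands still between calls to the robot, and variables do not carry over. Pictures are saved under pics/ and viewed, and the job is handed in when it is done.

Besides the shell and the picture viewer there is one more tool, called after "Call:" as name(argument=value, ...), one argument or row to a line, values as JSON. play_rows: Moves the arm, as the interface text tells. Its arguments: {"type":"object","properties":{"deltas":{"type":"array"},"grip":{"type":"number"}},"required":["deltas"]}

```bash
mkdir -p pics; python3 - <<'E'
from plant import *
import cv2,numpy as np
print(status.state()); print({k:getattr(manip,k) for k in dir(manip) if k[0]!='_'})
for n in ['top','scene']:
    p,d=grab_frame(n); cv2.imwrite(f'pics/{n}0.png',p); np.save(f'{n}0.npy',d)
    print(n,camera_params(n))
    for o in ['stray1','laid1','tray','tuner','hatch_handle']:
        for b in boxes_of(n,o): print(n,o,np.round(b['box']),round(b['confidence'],2))
E
```

```text
{'time': 0.0, 'joint_pos': array([ 1.11200029e+00,  5.33478573e-02,  1.61429652e+00,  2.14758334e-05,
        1.47602612e+00, -1.18972752e-01]), 'joint_vel': array([-0.00022807, -0.00134798, -0.00071492,  0.00197142, -0.00072412,
       -0.00022015]), 'joint_efforts': array([ 2.06565608e-03, -3.93680763e+01, -3.70181572e+01, -1.03229474e-04,
        6.96208430e-03, -1.53163404e-05]), 'tool_pos': array([0.20802192, 0.58869689, 0.23006711]), 'tool_rot': array([-3.06215686e-04,  1.69096186e-01,  9.85599006e-01, -9.92822009e-04]), 'contact_force': array([ 0.79502159,  0.21332149, -0.03329611]), 'ft_torque': array([ 0.0038061 ,  0.00726481, -0.02473529]), 'gripper_width': 0.9977626064748498}
{'IKError': <class 'plant.IKError'>, 'grip_point_offset': 0.0187}
top {'mtx': array([[607.18378373,   0.        , 311.75347517],
       [  0.        , 607.18378373, 240.99392892],
       [  0.        ,   0.        ,   1.        ]]), 'world_from_camera': array([[ 0.01279337,  0.99824191, -0.05787418,  0.525404  ],
       [-0.9998609 ,  0.0121518 , -0.01142397, -0.03580737],
       [-0.01070061,  0.0580
[... 873 characters left out ...]
       [ 0.97023384,  0.17809271, -0.16410145, -0.17240746],
       [ 0.00745179,  0.65535286,  0.75528611,  0.73292561],
       [ 0.        ,  0.        ,  0.        ,  1.        ]])}
scene stray1 [305. 206. 317. 227.] 0.82
scene stray1 [357. 127. 529. 261.] 0.64
scene stray1 [310. 318. 379. 359.] 0.64
scene stray1 [316. 263. 332. 286.] 0.56
scene laid1 [147. 236. 168. 258.] 0.98
scene laid1 [218. 252. 234. 278.] 0.81
scene laid1 [218. 230. 234. 252.] 0.76
scene laid1 [180. 255. 201. 282.] 0.59
scene laid1 [155. 208. 174. 230.] 0.55
scene tray [134. 234. 245. 292.] 0.73
scene tuner [360. 129. 528. 259.] 0.93
scene tuner [445. 279. 513. 340.] 0.2
scene hatch_handle [384. 140. 500. 209.] 0.76
```

View pics/top0.png

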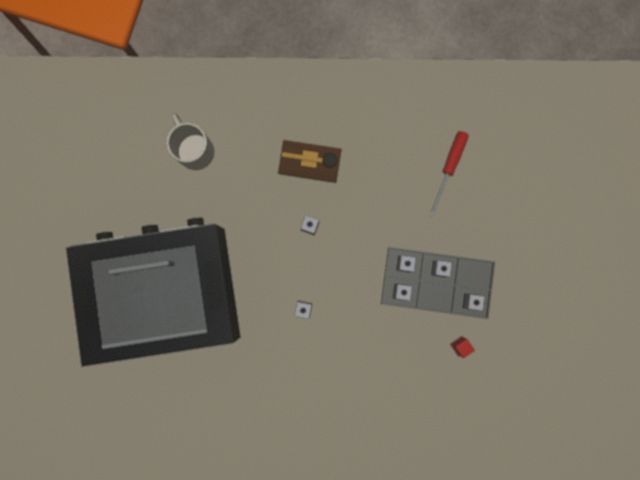

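View pics/scene0.png

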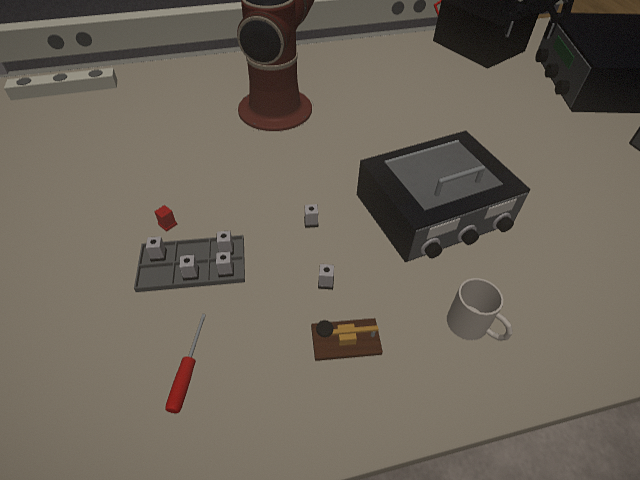

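```bash
cat > h.py <<'E'
from plant import *
import cv2,numpy as np
def unproj(u,v,d,cp):
    K=cp['mtx'];T=cp['world_from_camera']
    u=np.asarray(u,float);v=np.asarray(v,float)
    P=np.stack([(u-K[0,2])/K[0,0]*d,-(v-K[1,2])/K[1,1]*d,-d*np.ones_like(u)],-1)
    return P@T[:3,:3].T+T[:3,3]
def cloud(d,cp):
    v,u=np.mgrid[:480,:640]; return unproj(u,v,d,cp)
E
python3 - <<'E'
import cv2,numpy as np
p=cv2.imread('pics/top0.png')
a=cv2.resize(p[190:370,370:510],None,fx=4,fy=4,interpolation=cv2.INTER_CUBIC)
cv2.imwrite('pics/tray_zoom.png',a[200:])
cv2.imwrite('pics/mid_zoom.png',cv2.resize(p[200:340,50:340],None,fx=2.7,fy=2.7,interpolation=cv2.INTER_CUBIC))
E
```

```text
(no output)
```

The top view shows strays at about (310,225) and (303,310). The tray is at (438,283), with its top-right (475,272) and bottom-middle (437,297) compartments empty. The tuner is at (152,295), with its handle at (140,267). I'll measure with depth next.

```bash
python3 - <<'E'
from h import *
cp=camera_params('top'); d=np.load('top0.npy'); C=cloud(d,cp); img=cv2.imread('pics/top0.png')
print('bench z',np.median(C[380:460,250:550,2]))
Z=C[...,2]
def top(u0,v0,u1,v1,zl,zh):
    s=np.zeros(Z.shape,bool); s[v0:v1,u0:u1]=1
    m=s&(Z>zl)&(Z<zh)&(d>0)
    return C[m]
for n,(u,v) in dict(s1=(310,225),s2=(303,310),l1=(407,264),l2=(444,269),l3=(403,293),l4=(476,302)).items():
    P=top(u-16,v-16,u+16,v+16,.033,.056)
    r=cv2.minAreaRect((P[:,:2]*1000).astype(np.float32))
    print(n,len(P),P.mean(0).round(4),np.round(r[0],1),np.round(r[1],1),round(r[2],1), 'z',np.median(P[:,2]))
# tray: color mask via network
grab=grab_frame('top')
o=outline_of('top','tray')[0]; m=o['region']; print(m.sum(),o['box'])
P=C[m&(Z>.006)&(Z<.022)]; print(np.percentile(P[:,2],[5,50,95]))
r=cv2.minAreaRect((P[:,:2]*1000).astype(np.float32)); print('tray',r)
# hatch / tuner
P=top(55,200,250,375,.098,.125); P=P[::1]
r=cv2.minAreaRect((P[:,:2]*1000).astype(np.float32)); print('tunertop',r,np.median(P[:,2]))
P=top(80,235,210,290,.14,.17)
r=cv2.minAreaRect((P[:,:2]*1000).astype(np.float32)); print('handle',r,len(P),P.mean(0))
E
```

```text
bench z 0.0007658351591748325
s1 210 [ 0.6273 -0.0168  0.0452] [627.6 -16.6] [28.3 27.6] 72.0 z 0.04541309062146226
s2 212 [ 0.4613 -0.006   0.0455] [461.1  -6. ] [27.7 28.1] 78.8 z 0.045592314915513854
l1 222 [ 0.5536 -0.2053  0.0489] [ 553.9 -206.3] [28.  28.2] 82.5 z 0.04940279864251218
l2 231 [ 0.545  -0.2743  0.0487] [ 545.1 -275.3] [28.3 28.2] 84.2 z 0.04913462261860713
l3 225 [ 0.4984 -0.1984  0.0493] [ 498.3 -199.4] [28.7 27.9] 83.7 z 0.04977141779140637
l4 242 [ 0.481  -0.3364  0.0483] [ 480.8 -338.3] [30. 28.] 82.5 z 0.04910400333168041
5258 [379.5, 243.5, 494.1, 319.5]
[0.00617137 0.00895579 0.01729928]
tray ((517.2356567382812, -272.8724365234375), (214.90643310546875, 115.10737609863281), 82.74637603759766)
tunertop ((491.1930236816406, 275.1968994140625), (225.3077392578125, 282.1975402832031), 9.556633949279785) 0.11194929778295915
handle ((538.378173828125, 281.7646789550781), (10.039331436157227, 108.74127197265625), 9.636484146118164) 353 [0.53851721 0.27977501 0.15392063]
```

View pics/tray_zoom.png

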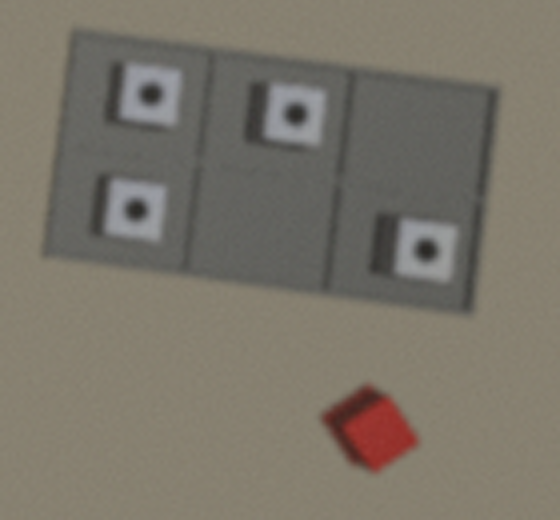

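View pics/mid_zoom.png

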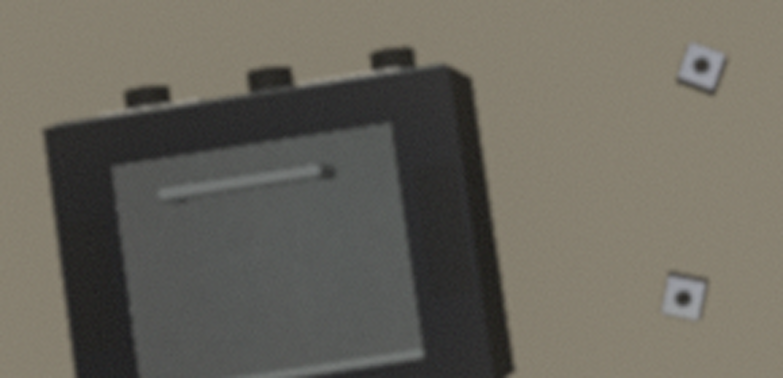

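Call:
play_rows(
  deltas=[
    [[0.08, -0.18, 0.0], 0.1],
    [[0.16, -0.36, 0.0], 0.145],
    [[0.253, -0.595, 0.0], 0.145],
    [[0.253, -0.595, 0.0], 0.145],
    [[0.253, -0.595, 0.0], 0.145],
  ],
  grip=0.3,
)

```text
time: 1.32
tool_pos: [0.3322, 0.3004, 0.2316]
tool_rot: [0.001, 0.097, 0.995, 0.0]
contact_force: [1.1, 0.4, -0.1]
gripper_width: 0.651
```

Call:
play_rows(
  deltas=[
    [[0.129, -0.306, 0.0], 0.0],
    [[0.129, -0.306, 0.0], 0.0],
    [[0.129, -0.306, 0.0], 0.0],
    [[0.129, -0.306, 0.0], 0.0],
    [[0.129, -0.306, 0.0], 0.0],
  ],
)

```text
time: 1.95
tool_pos: [0.4537, 0.0122, 0.2318]
tool_rot: [0.001, 0.097, 0.995, 0.0]
contact_force: [1.1, 1.3, 0.8]
gripper_width: 0.648
```

Call:
play_rows(
  deltas=[
    [[0.0, 0.0, -0.04], 0.0],
    [[0.0, 0.0, -0.04], 0.0],
    [[0.0, 0.0, -0.04], 0.0],
  ],
)

```text
time: 2.33
tool_pos: [0.4534, 0.0147, 0.1923]
tool_rot: [0.0, 0.097, 0.995, 0.0]
contact_force: [0.5, 0.3, 0.2]
gripper_width: 0.65
```

```bash
cat >> h.py <<'E'
def yawy(q):
    from scipy.spatial.transform import Rotation as R
    r=R.from_quat([q[1],q[2],q[3],q[0]]).as_matrix()[:,1]
    return np.degrees(np.arctan2(r[1],r[0]))
def look(name,cam='wrist'):
    s=status.state(); cp=camera_params(cam); p,d=grab_frame(cam); cv2.imwrite(f'pics/{name}.png',p)
    print('t',round(s['time'],2),'tcp',s['tool_pos'].round(4),'yaw',round(yawy(s['tool_rot']),1),'F',s['contact_force'].round(1),'g',round(s['gripper_width'],3))
    return p,d,cloud(d,cp)
def cans(C,d,zl=.035,zh=.058):
    m=((C[...,2]>zl)&(C[...,2]<zh)&(d>0)).astype(np.uint8)
    n,l,st,_=cv2.connectedComponentsWithStats(m)
    for i in range(1,n):
        if st[i,4]<60: continue
        P=C[l==i]; r=cv2.minAreaRect((P[:,:2]*1000).astype(np.float32))
        print('can',st[i,:4],np.round(r[0],1),np.round(r[1],1),round(r[2],1),'z',np.median(P[:,2]).round(4))
E
python3 - <<'E'
from h import *
p,d,C=look('w1'); cans(C,d)
E
```

```text
t 2.33 tcp [0.4534 0.0147 0.1923] yaw 78.9 F [0.5 0.3 0.2] g 0.65
can [430  59 210 290] [466.2 160.6] [134.2 277.5] 62.0 z 0.0468
can [285 213  32  32] [460.  -6.] [27.8 27.7] 78.7 z 0.0455
can [ 94 285  42  34] [ 497.1 -199. ] [29.  28.5] 81.6 z 0.0491
can [110 333  38  33] [ 552.5 -205.8] [28.8 28.3] 83.0 z 0.0489
can [ 41 337  43  33] [ 544.1 -275.1] [28.8 29.6] 82.7 z 0.0488
can [310 362  29  30] [626.7 -16.8] [28.1 29.3] 70.2 z 0.0452
```

View pics/w1.png

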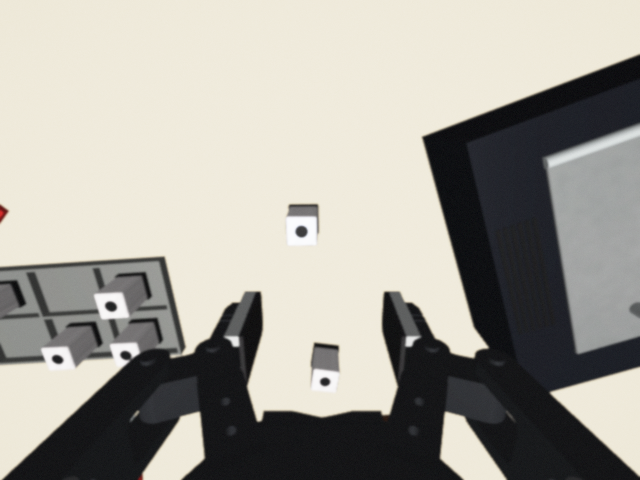

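The wrist view, with stray2 at (302,225), agrees with the top camera to about 1 mm. I'll descend on it.

Call:
play_rows(
  deltas=[
    [[0.007, -0.021, -0.04], 0.0],
    [[0.007, -0.021, -0.09], 0.0],
    [[0.007, -0.021, -0.14], 0.0],
    [[0.007, -0.021, -0.18], 0.0],
    [[0.007, -0.021, -0.18], 0.0],
  ],
)

```text
time: 3.0
tool_pos: [0.4582, -0.0056, 0.0096]
tool_rot: [-0.003, 0.096, 0.995, 0.0]
contact_force: [-0.0, 0.2, 0.2]
gripper_width: 0.651
```

Call:
play_rows(
  deltas=[
    [[0, 0, 0], 0],
    [[0, 0, 0], 0],
    [[0, 0, 0], 0],
    [[0, 0, 0], 0],
  ],
  grip=-1,
)

```text
time: 3.5
tool_pos: [0.463, -0.007, 0.0145]
tool_rot: [0.003, 0.097, 0.995, -0.0]
contact_force: [0.5, 1.3, 7.7]
gripper_width: 0.318
```

Call:
play_rows(
  deltas=[
    [[0, 0, 0.05], 0],
    [[0, 0, 0.1], 0],
    [[0.01, -0.05, 0.1], 0.068],
    [[0.02, -0.11, 0.1], 0.068],
    [[0.024, -0.17, 0.1], 0.068],
  ],
)

```text
time: 4.12
tool_pos: [0.485, -0.1787, 0.113]
tool_rot: [0.001, 0.063, 0.998, -0.001]
contact_force: [-0.0, 0.7, -0.7]
gripper_width: 0.315
```

Call:
play_rows(
  deltas=[
    [[0.002, -0.05, 0], 0],
    [[0.005, -0.092, 0], 0],
    [[0.005, -0.092, 0], 0],
    [[0.005, -0.092, 0], 0],
  ],
)

```text
time: 4.62
tool_pos: [0.4891, -0.2685, 0.1117]
tool_rot: [0.0, 0.063, 0.998, 0.0]
contact_force: [0.1, -0.1, 0.1]
gripper_width: 0.319
```

```bash
python3 - <<'E'
from h import *
p,d,C=look('w2'); cans(C,d); cans(C,d,.11,.17)
p,d,C=look('t2','top')
m=C[230:330,370:510]; Z=m[...,2]
print(Z.max())
E
```

```text
t 4.62 tcp [ 0.4891 -0.2685  0.1117] yaw 82.7 F [ 0.1 -0.1  0.1] g 0.319
can [184  71  68  69] [ 392.  -317.8] [28.4 28.7] 34.9 z 0.0457
can [191 227  51  46] [ 479.7 -338. ] [28.2 27.8] 83.0 z 0.0495
can [401 227  51  46] [ 497.4 -199.6] [28.7 28.1] 82.8 z 0.0494
can [396 300  46  44] [ 552.7 -206.7] [28.4 28.6] 82.5 z 0.0492
can [160 269 323 157] [ 487.1 -268.2] [98.7 30. ] 83.3 z 0.1506
t 4.67 tcp [ 0.4891 -0.268   0.1116] yaw 82.8 F [0.4 0.6 0. ] g 0.318
1.2214330823136348
```

View pics/w2.png

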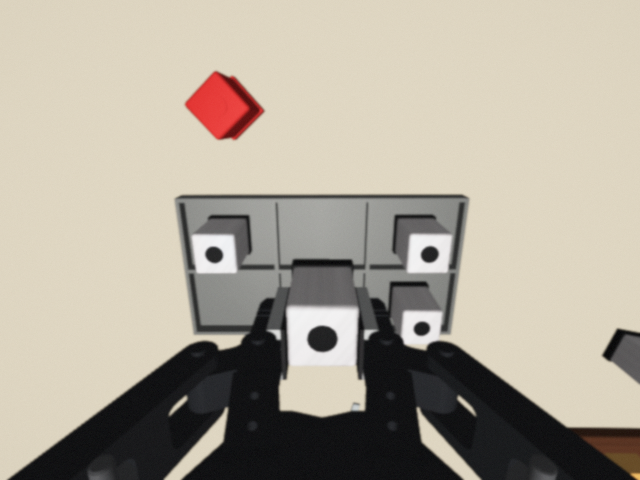

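```bash
python3 - <<'E'
from h import *
p,d,C=look('w3')
g=p.min(2); m=np.zeros(g.shape,np.uint8); m[300:368,292:352]=1
z=C[...,2][m>0]; print(np.percentile(z,[5,50,95]))
s=(m>0)&(C[...,2]>np.percentile(z,50)-.004)
P=C[s]; print(P[:,:2].min(0),P[:,:2].max(0)); r=cv2.minAreaRect((P[:,:2]*1000).astype(np.float32)); print(r)
b=(m>0)&(g<80); q=C[b]; q=q[q[:,2]>np.percentile(z,50)-.004]; print('dot',q.mean(0))
E
```

```text
t 4.72 tcp [ 0.4891 -0.2677  0.1114] yaw 82.8 F [ 0.8 -0.  -0.5] g 0.319
[0.13873924 0.14256834 0.1436449 ]
[ 0.40842413 -0.28090282] [ 0.50222853 -0.25432594]
((454.5909729003906, -264.19329833984375), (23.83116340637207, 93.28948974609375), 83.95608520507812)
dot [ 0.48674829 -0.26710223  0.14359411]
```

Call:
play_rows(
  deltas=[
    [[0.002, -0.0015, -0.03], 0],
    [[0.002, -0.0015, -0.065], 0],
    [[0.002, -0.0015, -0.085], 0],
    [[0.002, -0.0015, -0.094], 0],
    [[0.002, -0.0015, -0.094], 0],
  ],
)

```text
time: 5.4
tool_pos: [0.4922, -0.2705, 0.0187]
tool_rot: [0.001, 0.063, 0.998, -0.001]
contact_force: [-0.1, -0.5, -0.7]
gripper_width: 0.318
```

Call:
play_rows(
  deltas=[
    [[0, 0, 0], 0],
    [[0, 0, 0], 0],
  ],
)

```text
time: 5.65
tool_pos: [0.4921, -0.2706, 0.0185]
tool_rot: [0.001, 0.063, 0.998, -0.0]
contact_force: [-0.3, 0.7, 5.0]
gripper_width: 0.313
```

Call:
play_rows(
  deltas=[
    [[0, 0, 0], 0],
    [[0, 0, 0], 0],
    [[0, 0, 0], 0],
  ],
  grip=0.1,
)

```text
time: 6.02
tool_pos: [0.4908, -0.2702, 0.0169]
tool_rot: [-0.0, 0.063, 0.998, 0.0]
contact_force: [-0.4, -0.2, 0.0]
gripper_width: 0.547
```

Call:
play_rows(
  deltas=[
    [[0, 0, 0.03], 0],
    [[0, 0, 0.08], 0],
    [[0, 0, 0.12], 0],
    [[0, 0, 0.12], 0],
    [[0, 0, 0.12], 0],
  ],
)

```text
time: 6.65
tool_pos: [0.4907, -0.27, 0.1364]
tool_rot: [-0.001, 0.063, 0.998, 0.0]
contact_force: [0.3, -0.3, -0.2]
gripper_width: 0.553
```

```bash
python3 - <<'E'
from h import *
p,d,C=look('w4'); cans(C,d)
E
```

```text
t 6.65 tcp [ 0.4907 -0.27    0.1364] yaw 82.7 F [ 0.3 -0.3 -0.2] g 0.553
can [200  74  61  62] [ 391.9 -317.6] [28.2 28.3] 34.9 z 0.0457
can [205 215  45  42] [ 479.8 -338.1] [28.3 27.8] 82.6 z 0.0494
can [396 215  45  42] [ 497.3 -199.5] [28.7 28.3] 83.3 z 0.0494
can [302 216  39  42] [ 489.2 -270.3] [27.9 27.7] 82.5 z 0.0495
can [305 283  36  40] [ 544.  -275.9] [27.8 28.8] 83.0 z 0.0494
can [392 283  41  40] [ 552.5 -206.5] [28.4 27.7] 83.0 z 0.0492
can [613 334  27  37] [624.7 -23.5] [17.6 28.2] 72.0 z 0.0432
can [617 458  23  11] [759.5  -4.1] [22.  10.3] 79.4 z 0.0379
```

View pics/w4.png

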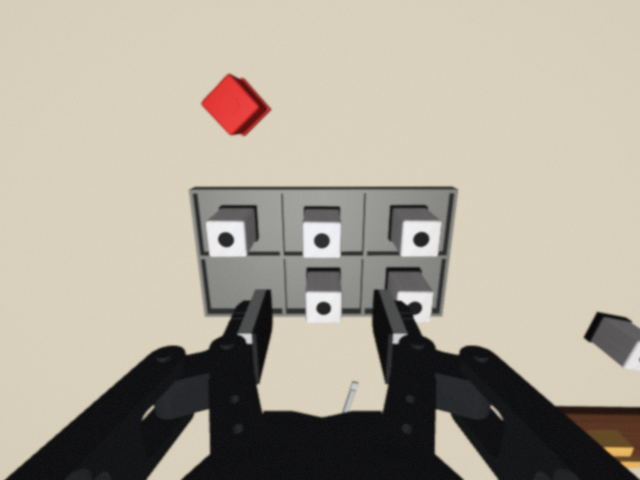

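Call:
play_rows(
  deltas=[
    [[0.025, 0.05, 0], -0.1],
    [[0.055, 0.1, 0], -0.2],
    [[0.08, 0.15, 0], -0.2],
    [[0.11, 0.2, 0], -0.2],
    [[0.136, 0.253, 0], -0.2],
  ],
  grip=0.3,
)

```text
time: 7.32
tool_pos: [0.6267, -0.0155, 0.1348]
tool_rot: [-0.002, 0.163, 0.987, -0.0]
contact_force: [0.3, -0.1, -0.8]
gripper_width: 0.648
```

Call:
play_rows(
  deltas=[
    [[0, 0, 0], 0],
    [[0, 0, 0], 0],
  ],
)

```text
time: 7.58
tool_pos: [0.626, -0.0171, 0.1352]
tool_rot: [-0.002, 0.162, 0.987, -0.0]
contact_force: [0.1, -0.6, -0.5]
gripper_width: 0.651
```

```bash
python3 - <<'E'
from h import *
p,d,C=look('w5'); cans(C,d,.036,.05)
E
```

```text
t 7.58 tcp [ 0.626  -0.0171  0.1352] yaw 71.3 F [ 0.1 -0.6 -0.5] g 0.651
can [504   0  62 156] [568.9 145.8] [104.7   3.2] 9.3 z 0.0431
can [  0 127  42  49] [ 498.1 -197. ] [26.1 28.3] 81.6 z 0.0472
can [ 11 205  65  47] [ 553.1 -205.7] [29.5 28.3] 81.0 z 0.0488
can [304 220  39  40] [627.4 -16.7] [28.  28.7] 70.9 z 0.0456
can [604 279  36  75] [763.5 188.7] [16.1 60.4] 67.2 z 0.0428
can [312 366  82  20] [752.9 -31.9] [69.6 16.5] 70.3 z 0.0385
```

View pics/w5.png

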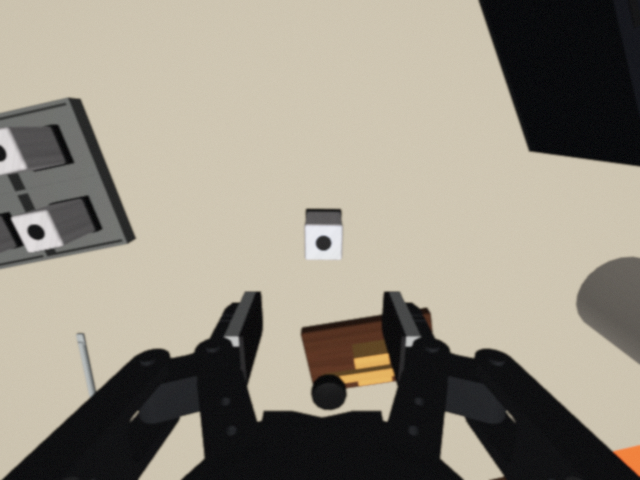

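Stray1 is at (323,240), square and centred between the jaws. The morse key lies clear of it. I'll descend and grip.

Call:
play_rows(
  deltas=[
    [[0.001, 0, -0.04], 0],
    [[0.001, 0, -0.09], 0],
    [[0.001, 0, -0.121], 0],
    [[0.001, 0, -0.121], 0],
    [[0.001, 0, -0.121], 0],
  ],
)

```text
time: 8.25
tool_pos: [0.6289, -0.0183, 0.0177]
tool_rot: [0.001, 0.163, 0.987, -0.0]
contact_force: [0.4, 0.6, 0.1]
gripper_width: 0.646
```

Call:
play_rows(
  deltas=[
    [[0, 0, 0], 0],
    [[0, 0, 0], 0],
    [[0, 0, 0], 0],
    [[0, 0, 0], 0],
  ],
  grip=-1,
)

```text
time: 8.75
tool_pos: [0.6299, -0.0176, 0.0187]
tool_rot: [0.002, 0.163, 0.987, -0.0]
contact_force: [-0.7, 0.4, 6.2]
gripper_width: 0.317
```

Call:
play_rows(
  deltas=[
    [[0, 0, 0.06], 0],
    [[0, 0, 0.11], 0],
    [[-0.015, -0.055, 0.11], 0.1],
    [[-0.03, -0.11, 0.11], 0.2],
    [[-0.04, -0.16, 0.11], 0.2],
  ],
)

```text
time: 9.38
tool_pos: [0.5874, -0.1786, 0.1265]
tool_rot: [0.0, 0.063, 0.998, -0.0]
contact_force: [-0.9, -0.3, -0.7]
gripper_width: 0.316
```

Call:
play_rows(
  deltas=[
    [[-0.015, -0.055, 0], 0],
    [[-0.03, -0.11, 0], 0],
    [[-0.051, -0.168, 0], 0],
    [[-0.051, -0.168, 0], 0],
    [[-0.051, -0.168, 0], 0],
  ],
)

```text
time: 10.0
tool_pos: [0.5369, -0.3449, 0.126]
tool_rot: [-0.0, 0.064, 0.998, 0.0]
contact_force: [-0.5, 0.3, -0.2]
gripper_width: 0.318
```

```bash
python3 - <<'E'
from h import *
p,d,C=look('w6'); cans(C,d)
g=p.min(2); m=np.zeros(g.shape,np.uint8); m[300:368,292:352]=1
z=C[...,2][m>0]; zm=np.percentile(z,95)
b=(m>0)&(g<80); q=C[b]; q=q[q[:,2]>zm-.006]; print('dot',q.mean(0),len(q),zm)
E
```

```text
t 10.0 tcp [ 0.5369 -0.3449  0.126 ] yaw 82.7 F [-0.5  0.3 -0.2] g 0.318
can [304   0  66  42] [ 401.1 -319.4] [37.5 19.3] 80.6 z 0.0456
can [299 139  44  45] [ 479.9 -338.3] [27.9 27.5] 82.4 z 0.0497
can [503 139  62  45] [ 497.6 -199.6] [29.6 28.1] 83.5 z 0.0494
can [400 140  52  46] [ 489.8 -270.5] [28.6 28.2] 82.4 z 0.0496
can [491 219  56  44] [ 552.9 -207. ] [29.2 28.1] 83.1 z 0.0492
can [397 220  47  43] [ 544.  -276.1] [28.4 28. ] 83.2 z 0.0494
dot [ 0.53467861 -0.34439586  0.15383227] 520 0.15401690899690698
```

View pics/w6.png

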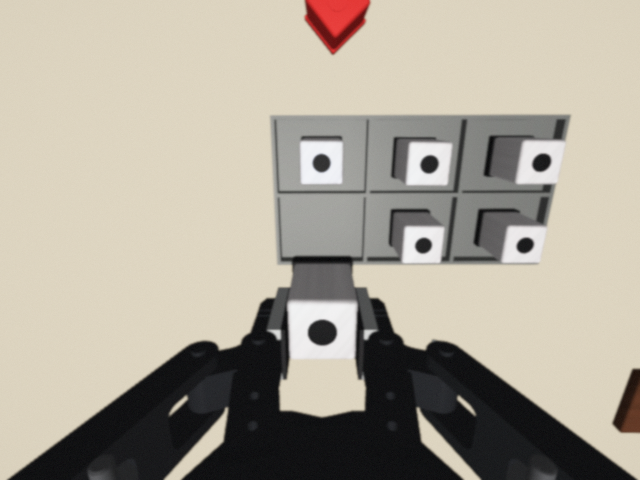

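Call:
play_rows(
  deltas=[
    [[0.001, -0.001, -0.04], 0],
    [[0.001, -0.001, -0.075], 0],
    [[0.001, -0.001, -0.095], 0],
    [[0.001, -0.001, -0.1045], 0],
    [[0.001, -0.001, -0.1045], 0],
  ],
)

```text
time: 10.68
tool_pos: [0.5394, -0.3463, 0.0232]
tool_rot: [0.001, 0.063, 0.998, -0.001]
contact_force: [0.2, 0.4, -0.5]
gripper_width: 0.315
```

Call:
play_rows(
  deltas=[
    [[0, 0, 0], 0],
    [[0, 0, 0], 0],
  ],
)

```text
time: 10.92
tool_pos: [0.5389, -0.3465, 0.0227]
tool_rot: [0.001, 0.063, 0.998, -0.0]
contact_force: [-0.2, -0.1, 1.6]
gripper_width: 0.318
```

Call:
play_rows(
  deltas=[
    [[0, 0, 0], 0],
    [[0, 0, 0], 0],
    [[0, 0, 0], 0],
  ],
  grip=0.1,
)

```text
time: 11.3
tool_pos: [0.538, -0.3463, 0.0217]
tool_rot: [-0.0, 0.063, 0.998, 0.0]
contact_force: [-0.7, 0.1, -0.1]
gripper_width: 0.548
```

Call:
play_rows(
  deltas=[
    [[0, 0, 0.03], 0],
    [[0, 0, 0.08], 0],
    [[0, 0, 0.13], 0],
    [[0, 0, 0.13], 0],
    [[0, 0, 0.13], 0],
  ],
)

```text
time: 11.92
tool_pos: [0.5379, -0.3461, 0.1513]
tool_rot: [-0.0, 0.063, 0.998, 0.0]
contact_force: [-1.0, -0.1, 0.3]
gripper_width: 0.552
```

```bash
python3 - <<'E'
from h import *
p,d,C=look('w7'); cans(C,d)
E
```

```text
t 11.93 tcp [ 0.5379 -0.3461  0.1513] yaw 82.7 F [-1.  -0.1  0.3] g 0.552
can [307   0  59  48] [ 391.9 -317.6] [28.  28.6] 34.1 z 0.0457
can [303 136  39  41] [ 480.1 -338.4] [27.5 27.9] 82.8 z 0.0497
can [394 137  46  41] [ 489.5 -270.5] [28.5 27.8] 82.3 z 0.0495
can [489 136  54  41] [ 497.8 -200. ] [28.8 28.2] 83.1 z 0.0494
can [392 209  42  40] [ 544. -276.] [28.7 27.8] 82.6 z 0.0494
can [478 209  49  40] [ 552.9 -207. ] [28.8 28.1] 83.0 z 0.0493
can [303 211  37  39] [ 536.2 -346.3] [27.9 28. ] 82.7 z 0.0495
```

View pics/w7.png

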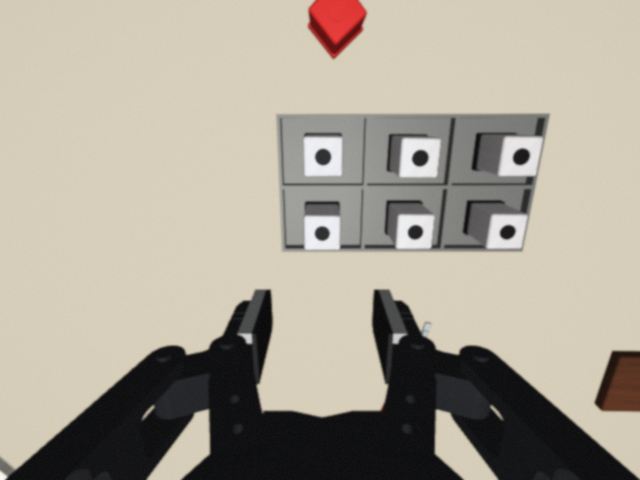

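Both cans are seated within about 2 mm of the compartment centres, square, with tops at the laid cans' height. Next is the hatch handle.

Call:
play_rows(
  deltas=[
    [[0, 0.03, 0.05], -0.15],
    [[0, 0.08, 0.11], -0.3],
    [[0, 0.14, 0.11], -0.45],
    [[0, 0.2, 0.11], -0.6],
    [[0, 0.26, 0.11], -0.75],
  ],
  grip=0.1,
)

```text
time: 12.6
tool_pos: [0.5372, -0.0877, 0.2598]
tool_rot: [-0.002, 0.427, 0.904, -0.0]
contact_force: [0.1, 0.8, 0.6]
gripper_width: 0.55
```

Call:
play_rows(
  deltas=[
    [[0, 0.06, 0], -0.15],
    [[0, 0.12, 0], -0.3],
    [[0, 0.18, 0], -0.45],
    [[0, 0.24, 0], -0.526],
    [[0, 0.3, 0], -0.526],
  ],
)

```text
time: 13.22
tool_pos: [0.537, 0.212, 0.2592]
tool_rot: [-0.001, 0.645, 0.764, -0.002]
contact_force: [0.7, -0.7, 0.2]
gripper_width: 0.552
```

Call:
play_rows(
  deltas=[
    [[0, 0.04, 0], 0],
    [[0, 0.066, 0], 0],
    [[0, 0.066, 0], 0],
    [[0, 0.066, 0], 0],
  ],
)

```text
time: 13.72
tool_pos: [0.5377, 0.2755, 0.2602]
tool_rot: [-0.0, 0.645, 0.764, -0.001]
contact_force: [0.3, -0.5, -0.6]
gripper_width: 0.548
```

```bash
python3 - <<'E'
from h import *
p,d,C=look('w8'); cans(C,d,.14,.165)
E
```

```text
t 13.72 tcp [0.5377 0.2755 0.2602] yaw 9.6 F [ 0.3 -0.5 -0.6] g 0.548
can [318 149  13 139] [538.  283.7] [  9.5 109. ] 9.5 z 0.155
```

View pics/w8.png

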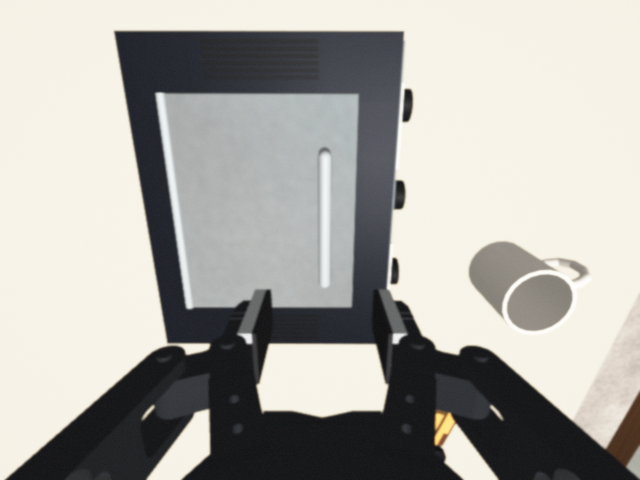

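The bar is at (324,218), centred at about (0.538, 0.284) and parallel to the jaw pads. I'll go down around it and close.

Call:
play_rows(
  deltas=[
    [[0, 0.006, -0.04], 0],
    [[0, 0.006, -0.08], 0],
    [[0, 0.006, -0.11], 0],
    [[0, 0.006, -0.127], 0],
    [[0, 0.006, -0.127], 0],
  ],
)

```text
time: 14.4
tool_pos: [0.5375, 0.2814, 0.1335]
tool_rot: [-0.001, 0.646, 0.764, -0.001]
contact_force: [0.8, -0.3, -0.6]
gripper_width: 0.549
```

Call:
play_rows(
  deltas=[
    [[0, 0, 0], 0],
    [[0, 0, 0], 0],
    [[0, 0, 0], 0],
    [[0, 0, 0], 0],
    [[0, 0, 0], 0],
  ],
  grip=-1,
)

```text
time: 15.02
tool_pos: [0.5384, 0.2825, 0.1359]
tool_rot: [0.0, 0.645, 0.764, 0.0]
contact_force: [-3.9, -0.7, 6.4]
gripper_width: 0.092
```

Call:
play_rows(
  deltas=[
    [[-0.004, -0.001, 0.01], 0],
    [[-0.008, -0.001, 0.02], 0],
    [[-0.013, -0.002, 0.029], 0],
    [[-0.018, -0.003, 0.038], 0],
    [[-0.025, -0.004, 0.047], 0],
  ],
)

```text
time: 15.65
tool_pos: [0.515, 0.2786, 0.1831]
tool_rot: [0.002, 0.645, 0.764, 0.003]
contact_force: [8.9, 2.0, -0.4]
gripper_width: 0.088
```

Call:
play_rows(
  deltas=[
    [[-0.007, -0.001, 0.008], 0],
    [[-0.015, -0.003, 0.015], 0],
    [[-0.023, -0.004, 0.022], 0],
    [[-0.031, -0.005, 0.027], 0],
    [[-0.04, -0.007, 0.033], 0],
  ],
)

```text
time: 16.27
tool_pos: [0.4766, 0.2722, 0.2186]
tool_rot: [0.003, 0.645, 0.764, 0.005]
contact_force: [6.8, 2.7, 3.7]
gripper_width: 0.085
```

Call:
play_rows(
  deltas=[
    [[0, 0, 0], 0],
    [[0, 0, 0], 0],
    [[0, 0, 0], 0],
  ],
)

```text
time: 16.65
tool_pos: [0.4766, 0.2721, 0.2187]
tool_rot: [0.003, 0.645, 0.764, 0.005]
contact_force: [7.4, 1.6, 6.5]
gripper_width: 0.083
```

```bash
python3 - <<'E'
from h import *
p,d,C=look('w9'); 
p,d,C=look('s9','scene'); np.save('s9.npy',C)
p,d,C=look('t9','top'); np.save('t9.npy',C)
E
```

```text
t 16.65 tcp [0.4766 0.2721 0.2187] yaw 9.6 F [7.4 1.6 6.5] g 0.083
t 16.7 tcp [0.4766 0.2721 0.2186] yaw 9.6 F [7.2 0.9 6. ] g 0.087
t 16.75 tcp [0.4766 0.2721 0.2187] yaw 9.6 F [7.4 1.7 4.6] g 0.09
```

View pics/s9.png

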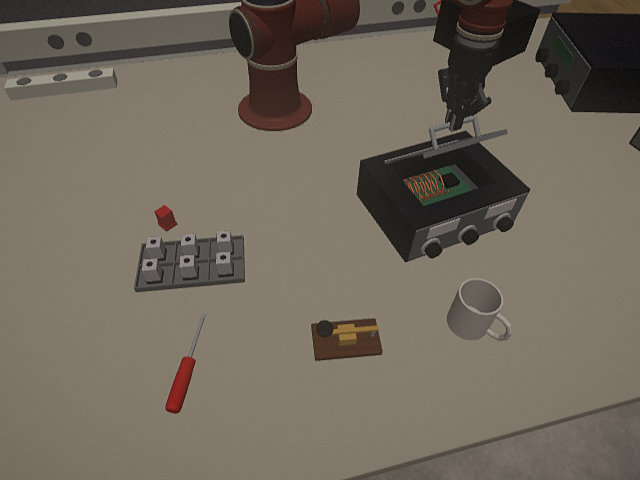

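View pics/w9.png

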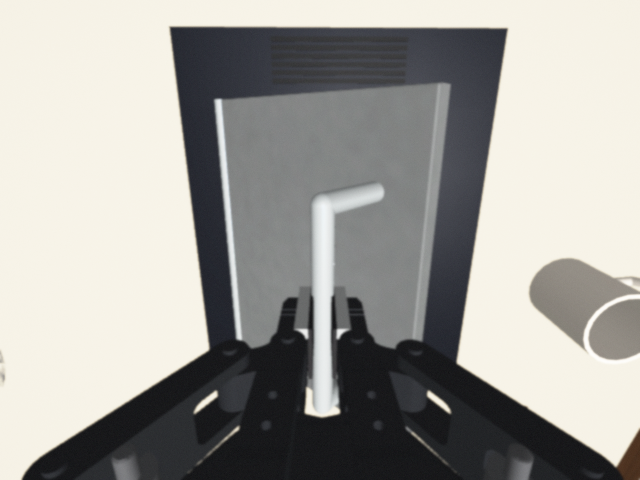

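```bash
python3 - <<'E'
from h import *
p,d,C=look('w10')
for r0,r1,c0,c1 in [(120,170,250,420),(220,280,345,410),(220,290,245,300)]:
    Q=C[r0:r1,c0:c1].reshape(-1,3); Q=Q[Q[:,2]>.1]
    c=Q.mean(0); n=np.linalg.svd(Q-c,full_matrices=False)[2][2]; n*=np.sign(n[2])
    print(len(Q),n.round(3),'angle',np.arccos(n[2]).round(3))
# handle bar: highest points
cans(C,d,.215,.25)
print(p.shape, [C[240,u].round(3) for u in (310,322,330)])
E
```

```text
t 16.8 tcp [0.4766 0.2722 0.2187] yaw 9.6 F [7.  1.4 5.8] g 0.089
8500 [-0.047 -0.964  0.263] angle 1.305
3900 [-0.773 -0.456  0.441] angle 1.114
3850 [-0.788 -0.165  0.593] angle 0.935
can [397  82  52 259] [514.1 315.7] [ 12.9 120.1] 9.7 z 0.2178
can [277 186  91 228] [475.5 274.7] [ 34.3 109.4] 0.1 z 0.2335
(480, 640, 3) [array([0.466, 0.307, 0.231]), array([0.471, 0.309, 0.235]), array([0.474, 0.309, 0.233])]
```

```bash
python3 - <<'E'
from h import *
p,d,C=look('w11')
X=np.array([np.cos(np.radians(9.6)),np.sin(np.radians(9.6))])
for r in (130,150,170,240):
    for c in (250,290,350,400,425,440): 
        q=C[r,c]; print(r,c,(q[:2]@X).round(3),q[2].round(3),end=' | ')
    print()
m=np.zeros(d.shape,bool); m[110:290,238:425]=1; m[190:290,300:400]=0
Q=C[m]; Q=Q[Q[:,2]>.09]; s=Q[:,:2]@X; 
from numpy.polynomial import polynomial as P
k=np.ones(len(s),bool)
for _ in range(8):
    a=np.polyfit(s[k],Q[k,2],1); k=abs(np.polyval(a,s)-Q[:,2])<.006
print(a,k.mean(),np.arctan(a[0]))
E
```

```text
t 16.85 tcp [0.4766 0.2722 0.2187] yaw 9.6 F [7.7 1.  5.5] g 0.084
130 250 0.471 0.138 | 130 290 0.498 0.163 | 130 350 0.529 0.192 | 130 400 0.549 0.209 | 130 425 0.558 0.218 | 130 440 0.564 0.216 | 
150 250 0.47 0.137 | 150 290 0.498 0.162 | 150 350 0.53 0.192 | 150 400 0.55 0.21 | 150 425 0.558 0.218 | 150 440 0.566 0.215 | 
170 250 0.469 0.135 | 170 290 0.498 0.162 | 170 350 0.53 0.192 | 170 400 0.55 0.211 | 170 425 0.559 0.22 | 170 440 0.567 0.214 | 
240 250 0.465 0.132 | 240 290 0.496 0.161 | 240 350 0.531 0.191 | 240 400 0.552 0.214 | 240 425 0.562 0.219 | 240 440 0.61 0.111 | 
[ 0.92764201 -0.29955331] 0.9861369399830938 0.7478787288341631
```

The plane fit gives 0.748 rad and the bar height gives about 0.78. I'll nudge it slightly towards the centre, settle, and run the last checks.

Call:
play_rows(
  deltas=[
    [[-0.001, 0, 0.001], 0],
    [[-0.002, 0, 0.002], 0],
    [[-0.002, 0, 0.002], 0],
    [[-0.002, 0, 0.002], 0],
    [[-0.002, 0, 0.002], 0],
  ],
)

```text
time: 17.52
tool_pos: [0.4743, 0.2718, 0.22]
tool_rot: [0.003, 0.645, 0.764, 0.004]
contact_force: [6.7, 0.3, 4.5]
gripper_width: 0.09
```

Call:
play_rows(
  deltas=[
    [[0, 0, 0], 0],
    [[0, 0, 0], 0],
    [[0, 0, 0], 0],
    [[0, 0, 0], 0],
    [[0, 0, 0], 0],
  ],
)

```text
time: 18.15
tool_pos: [0.4743, 0.2718, 0.22]
tool_rot: [0.003, 0.645, 0.764, 0.004]
contact_force: [7.0, 0.3, 4.0]
gripper_width: 0.086
```

```bash
python3 - <<'E'
from h import *
p,d,C=look('w12')
X=np.array([np.cos(np.radians(9.6)),np.sin(np.radians(9.6))])
m=np.zeros(d.shape,bool); m[110:290,238:425]=1; m[190:290,300:400]=0
Q=C[m]; Q=Q[Q[:,2]>.09]; s=Q[:,:2]@X; k=np.ones(len(s),bool)
for _ in range(8):
    a=np.polyfit(s[k],Q[k,2],1); k=abs(np.polyval(a,s)-Q[:,2])<.006
print('hatch',np.arctan(a[0]))
p,d,C=look('t12','top'); d[:, :360]=0; d[:240]=0; cans(C,d)
a=cv2.imread('pics/top0.png'); print('diff bystanders',[cv2.absdiff(a,p)[y0:y1,x0:x1].max() for x0,y0,x1,y1 in [(160,105,215,170),(270,130,350,190),(425,125,475,220)]])
E
```

```text
t 18.15 tcp [0.4743 0.2718 0.22  ] yaw 9.6 F [7.  0.3 4. ] g 0.086
hatch 0.7679071470193044
t 18.2 tcp [0.4743 0.2718 0.22  ] yaw 9.6 F [7.8 0.2 3.9] g 0.086
can [399 255  16  16] [ 553.7 -206.4] [28.6 27.8] 82.7 z 0.0493
can [434 260  17  16] [ 545.  -275.4] [28.6 28.1] 82.8 z 0.0496
can [470 265  18  16] [ 537.  -345.6] [28.3 27.9] 82.7 z 0.0495
can [395 284  17  16] [ 498.4 -199.3] [28.2 27.9] 83.7 z 0.0495
can [431 288  18  17] [ 490.3 -270. ] [28.9 27.7] 82.6 z 0.049
can [466 294  18  16] [ 480.8 -338.2] [29.2 28. ] 82.6 z 0.0493
can [454 338  21  20] [ 392.5 -317.5] [28.4 28.7] 34.9 z 0.0454
diff bystanders [np.uint8(12), np.uint8(12), np.uint8(12)]
```

```bash
python3 -c "
from plant import ticket; print(ticket.job_done())"
```

```text
the job is handed in; nothing more can be done
None
```

I put both loose cans in the two empty compartments and handed the job in with the gripper still holding the hatch at about 45°. It took about 18 s of the 66 s allowed, and no verdict was reported.

- **Cans:** the final top view shows both standing within about 2 mm of their compartment centres. They are square to the tray within about 1°, with their tops level with the four laid cans.
- **Left alone:** the laid cans are within 1 mm of where they started. The areas of the picture around the mug, morse key and screwdriver showed only picture noise when compared with the start.
- **Hatch:** the arm was still on its last check, with an outside force of about 8 N on it.
- **Where the readings differ:** just before a final 2 mm nudge, a plane fit to the wrist depth image gave 0.748 rad and the bar height gave about 0.78 rad. After the nudge the plane fit gave 0.768 rad. All three are inside the 0.685–0.885 band.

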